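# Find the parts case that rattles and hold it out

## Robot

A 7-joint arm with a two-finger parallel gripper is mounted at the origin on the work surface. World frame = base frame: x ahead of the robot, y to its left, z up, the work surface at z = 0. Lengths are in m, angles in rad, forces in N, time in s.
With the tool pointing down it reaches from about 0.425 to 0.875 m from the base axis. Payload 4.7 kg.
Tool frame: the origin (TCP) lies where the fingers leave the gripper's body, on its centre line; the fingertips stand ahead of it and the grasp point (between the pads) lies 54 mm ahead of it (r.nose_length is the z of the fingertips in the tool frame, in m); z points along the fingers, y is the line along which they close (so a half turn about z gives the same grasp; the last joint's range is limited). The gripper opens to 85 mm and grips with 20 to 120 N. Pads are 22 mm wide; open, the fingers measure 114 mm over their backs; the gripper's body (76 mm by 85 mm) begins 54 mm behind the grasp point. The pads swing forward as they close: fully open they stand 13 mm farther back than shut.
Start: joints at [1.314, 0.321, -0.07, 1.45, 0.023, 1.371, -0.057], TCP at [0.174, -0.626, 0.304] pointing down, gripper open.
Joint ranges: [-2.86, 2.86], [-0.3, 2.09], [-1.38, 1.24], [0.06, 2.45], [-1.56, 4.7], [0.09, 2.05], [-2.69, 2.69]. Speed limits (rad/s): [2.57, 2.57, 3.14, 3.14, 3.14, 3.14, 3.14].

## Interface

Orientations are given as a rotation vector (axis times angle).
In Python, from bench import r gives the robot as it stands.
- The arm moves only by the tool servo_tool, never from a script. Its argument "deltas" is a list of rows, each a list of 7 numbers: the turn, a rotation vector about the tool's x, y, z in degrees, then the shift along the tool's x, y, z in cm, then the opening, from -1 (shut) to 1 (fully open). In form: [[wx, wy, wz, tx, ty, tz, fingers], ...]. A call has 1 to 8 rows; each row is the pose to reach, as a shift and turn from the pose commanded when the call began, along the tool's axes at that moment; what a row does not reach only later rows make up. A row lasts 1/12 s, in which the tool goes at most 41.7 mm and 7.16 degrees, less where a joint would pass 70% of its speed; a pose out of reach is approached as far as the arm can. A call with a gripper value outside its range is refused whole. The fingers move at their own pace and stop on an object; "grip_force" is the grip in N (left out, the last holds). Time passes only in rows, so rows that repeat a pose let the fingers close. It gives the time, the measured TCP pose, the force, the opening and the grip force at its end, in the units of the state.
- r.observe(): the state, without advancing time (a new reading comes with each control period).
- r.read_camera(name): name is "scene" or "side" or "wrist"; returns a dict with "color" (384x512x3 uint8, red, green, blue), "range_z" (384x512 float32, m along the optical axis (not along the pixel's ray), 0 where there is no reading), "fx", "fy", "cx", "cy" (pixels), "dist" ([k1, k2, p1, p2, k3] as OpenCV has them; the pictures are not rectified), "world_from_camera" (4x4, takes a point from camera to world coordinates); the wrist camera has in their place "T_tool_cam" (4x4, takes a point from camera to tool coordinates, whose origin is the TCP and whose axes are the flange's). Camera axes: x right, y up, looking along -z (the intrinsics and any distortion apply to the point x, -y, -z); pixel columns grow to the right and rows downward; lengths in m; the calibration is good to about 2 mm. A picture is of the moment at which its call begins: read the wrist's pose just before it.
- r.job_done(): hands the job in; it is judged then, once.
The state is a dict: "t": time; "qpos": joint angles; "qd": joint speeds; "joint_torque": joint torques, N m; "position": TCP position; "ee_rot": TCP orientation; "wrist_force": force on the tool from outside, world axes, zero at the start; "ft_torque": the same for the moment, N m; "grip_width": finger opening in m; "finger_force": force on a finger pad.
Only numpy, scipy, OpenCV 4.12 (cv2) and the standard library are available. Lean on these libraries where they do the work, as an engineer would, in place of code of your own. Each camera call takes 0.05 s, during which the arm holds its last target. There are 200 camera calls.

## Task

A part has come loose inside one of the three sealed blue parts cases. Working from the left-hand case to the right-hand one, pick up each of the three in turn, shake it clear of the bench to find out whether it rattles, and set it back upright where it stood without dropping it, leaving the other things on the bench alone. Then finish while holding the rattling case in the gripper, level and still, about a hand's breadth (10 to 15 cm) above the middle of the round yellow mat, with the two quiet cases back in their places (if the last case is the one that rattles, it need not be put back first).

Things in the scene. Friction and masses are not known exactly. Their poses are not given: they have to be found in the camera images.
- case_left: left-hand (+y, robot's left) of three identical sealed blue cases, white paper label on the flat lid, white clip on each short end; 110 mm (its x) by 60 mm (its y) by 50 mm high, plain flat long sides, origin at the centre of its underside, z up through the lid. Grasp it across the 60 mm. Cases weigh 210 to 420 g plus any loose part, so weight alone tells nothing
- case_middle: middle case, same build as the left one. In two of the three cases the contents are packed tight and never move; in the other, which may be any of the three, a part of about 160 g lies loose inside, rolls freely and knocks on the walls when shaken: 34 mm either way from the centre along the case's x, 9 mm along its y
- case_right: right-hand (-y) case, same build as the left one. Tip a case endways by 15 degrees or more and a loose part rolls to the low end within half a second and stays there when the case is level again: a moment of about 0.05 N m one way or the other about the case's y axis at a grip in its middle. A packed case is balanced about its middle
- mat: round yellow mat with a thin white ring, fixed to the bench beyond the cases, 110 mm across, 3 mm thick, origin at the centre of its underside; the rattling case is held above it at the end
- capacitor: bystander: black capacitor can standing upright, 34 mm across, 50 mm high, origin at the centre of its underside, between the left and middle cases
- spool: bystander: small red spool of solder standing on its flange, 46 mm across, 41 mm high, origin at the centre of its underside, between the middle and right cases
- multimeter: bystander: yellow and black hand multimeter lying flat, 170 by 80 by 35 mm, origin at the centre of its underside, far left
- screwdriver: bystander: screwdriver lying on the bench far right, about 200 mm long along its x, origin about its middle
- phone: bystander: black phone lying flat, 142 by 72 by 9 mm, origin at the centre of its underside, beyond the left case
- tape_roll: bystander: roll of black tape lying flat, 80 mm across, 19 mm high, origin at the centre of its underside, beyond the right case
Not all that is in view belongs to the job. What is shaped like the case_right but pink is not meant. What is shaped like the case_middle but turquoise is not meant.

How it is judged:
On the way, in this order (a step that is already met when the one before it is completed fails the run):
1. the left case is held clear of the bench (underside above 40 mm) by the fingers and shaken (moving faster than 0.08 m/s or turning faster than 0.4 rad/s) (contact force between case_left and the fingers above 1 N and height (world z) of case_left above 0.04 m and (linear speed of case_left above 0.08 m/s or angular speed of case_left above 0.4 rad/s)), for 0.05 s.
2. the middle case is held clear of the bench (underside above 40 mm) by the fingers and shaken (moving faster than 0.08 m/s or turning faster than 0.4 rad/s) (contact force between case_middle and the fingers above 1 N and height (world z) of case_middle above 0.04 m and (linear speed of case_middle above 0.08 m/s or angular speed of case_middle above 0.4 rad/s)), for 0.05 s.
3. the right case is held clear of the bench (underside above 40 mm) by the fingers and shaken (moving faster than 0.08 m/s or turning faster than 0.4 rad/s) (contact force between case_right and the fingers above 1 N and height (world z) of case_right above 0.04 m and (linear speed of case_right above 0.08 m/s or angular speed of case_right above 0.4 rad/s)), for 0.05 s.
At the end, for the whole second after the job is handed in: The rattling case is in the fingers, underside 50 to 250 mm above the bench, tilted under 15 degrees, within 50 mm of the mat's centre seen from above, still; the two quiet cases stand upright on the bench, untouched, within 60 mm of where they started (((distance between loose_part_c0 and case_left below 0.075 m and contact force between case_left and the fingers above 1 N and height (world z) of case_left between 0.05 and 0.25 m and angle between case_left's own z axis and vertical below 0.26 rad and horizontal distance between case_left and mat below 0.05 m and linear speed of case_left below 0.04 m/s and height (world z) of each of case_middle, case_right below 0.008 m and angle between each of case_middle, case_right's own z axis and vertical below 0.1 rad and distance of each of case_middle, case_right from where it was at the start of the episode below 0.06 m and contact force between each of case_middle, case_right and the arm below 0.1 N and contact force between each of case_middle, case_right and the fingers below 0.1 N and linear speed of each of case_middle, case_right below 0.03 m/s) or (distance between loose_part_c0 and case_middle below 0.075 m and contact force between case_middle and the fingers above 1 N and height (world z) of case_middle between 0.05 and 0.25 m and angle between case_middle's own z axis and vertical below 0.26 rad and horizontal distance between case_middle and mat below 0.05 m and linear speed of case_middle below 0.04 m/s and height (world z) of each of case_left, case_right below 0.008 m and angle between each of case_left, case_right's own z axis and vertical below 0.1 rad and distance of each of case_left, case_right from where it was at the start of the episode below 0.06 m and contact force between each of case_left, case_right and the arm below 0.1 N and contact force between each of case_left, case_right and the fingers below 0.1 N and linear speed of each of case_left, case_right below 0.03 m/s) or (distance between loose_part_c0 and case_right below 0.075 m and contact force between case_right and the fingers above 1 N and height (world z) of case_right between 0.05 and 0.25 m and angle between case_right's own z axis and vertical below 0.26 rad and horizontal distance between case_right and mat below 0.05 m and linear speed of case_right below 0.04 m/s and height (world z) of each of case_left, case_middle below 0.008 m and angle between each of case_left, case_middle's own z axis and vertical below 0.1 rad and distance of each of case_left, case_middle from where it was at the start of the episode below 0.06 m and contact force between each of case_left, case_middle and the arm below 0.1 N and contact force between each of case_left, case_middle and the fingers below 0.1 N and linear speed of each of case_left, case_middle below 0.03 m/s))); the arm keeps its last pose, push and grip.
It fails at once if a bystander is disturbed (moved more than 40 mm) (distance of any of capacitor, spool, multimeter, screwdriver, phone, tape_roll from where it was at the start of the episode above 0.04 m).
It fails at once if a case is dropped or thrown (faster than 0.8 m/s while out of the fingers) ((linear speed of case_left above 0.8 m/s and contact force between case_left and the fingers below 0.1 N) or (linear speed of case_middle above 0.8 m/s and contact force between case_middle and the fingers below 0.1 N) or (linear speed of case_right above 0.8 m/s and contact force between case_right and the fingers below 0.1 N)).
It also fails if it takes over 72 s, if anything falls off the work surface, if the arm or the gripper's body presses on something with over 40 N, if the wrist force passes 120 N, or if a joint passes its speed limit or range.

## Working session

There is one attempt and no reset: what is moved stays moved. The work goes in short steps, Python scripts to look and compute and a tool call to move; the robot and the scene stay as the last step left them, time stands still between calls to the robot, and variables do not carry over. Pictures are saved under pics/ and viewed, at most 10 in all, crops included, and the job is handed in when it is done.

Besides the shell and the picture viewer there is one more tool, called after "Emit:" by a JSON object that holds its "op" and its "data", one argument or row to a line. servo_tool: Moves the arm, as the interface text tells. Its arguments: {"type":"object","properties":{"deltas":{"type":"array"},"grip_force":{"type":"number"}},"required":["deltas"]}

```bash
mkdir -p pics; cat > h.py <<'E'
import numpy as np, cv2
from scipy.spatial.transform import Rotation as R
from bench import r
def cam(n):
    s=r.observe(); c=r.read_camera(n)
    if 'world_from_camera' in c: T=np.array(c['world_from_camera'])
    else:
        W=np.eye(4); W[:3,:3]=R.from_rotvec(s['ee_rot']).as_matrix(); W[:3,3]=s['position']
        T=W@np.array(c['T_tool_cam'])
    return c,T
def rays(c,T,px):
    K=np.array([[c['fx'],0,c['cx']],[0,c['fy'],c['cy']],[0,0,1]])
    u=cv2.undistortPoints(np.array(px,float).reshape(-1,1,2),K,np.array(c['dist'],float)).reshape(-1,2)
    d=np.c_[u[:,0],-u[:,1],-np.ones(len(u))]
    return d@T[:3,:3].T
def onplane(c,T,px,z):
    d=rays(c,T,px); o=T[:3,3]
    return o+d*((z-o[2])/d[:,2])[:,None]
def cloud(c,T):
    h,w=c['range_z'].shape
    px=np.stack(np.meshgrid(np.arange(w),np.arange(h)),-1).reshape(-1,2)
    d=rays(c,T,px); z=c['range_z'].reshape(-1,1)
    return (T[:3,3]+d*z).reshape(h,w,3)
E
python3 - <<'E'
from h import *
s=r.observe(); print({k:np.round(v,3) for k,v in s.items()}, r.nose_length)
for n in('scene','side'):
    c,T=cam(n); cv2.imwrite(f'pics/{n}.png',c['color'][...,::-1]); print(n,np.round(T,3).tolist())
E
```

```text
{'t': np.float64(0.0), 'qpos': array([ 1.314,  0.322, -0.07 ,  1.452,  0.023,  1.371, -0.057]), 'qd': array([-0.001, -0.001,  0.002,  0.001, -0.001,  0.001,  0.002]), 'joint_torque': array([-0.0000e+00, -4.9358e+01, -3.8200e-01, -3.1433e+01,  1.3000e-02,
        1.2000e-02,  0.0000e+00]), 'position': array([ 0.174, -0.626,  0.303]), 'ee_rot': array([-3.111e+00, -4.240e-01,  1.000e-03]), 'wrist_force': array([ 0.189, -0.305,  0.129]), 'ft_torque': array([ 0.044, -0.01 ,  0.002]), 'finger_force': np.float64(0.0), 'grip_width': np.float64(0.085)} 0.0726
scene [[-0.266, -0.669, 0.694, 1.505], [0.964, -0.171, 0.205, 0.297], [-0.018, 0.723, 0.691, 0.98], [0.0, 0.0, 0.0, 1.0]]
side [[-0.853, 0.377, -0.361, 0.141], [-0.522, -0.615, 0.591, 0.641], [0.001, 0.692, 0.722, 0.822], [0.0, 0.0, 0.0, 1.0]]
```

View pics/scene.png

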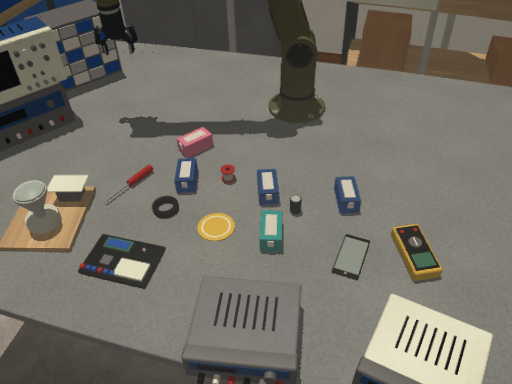

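View pics/side.png

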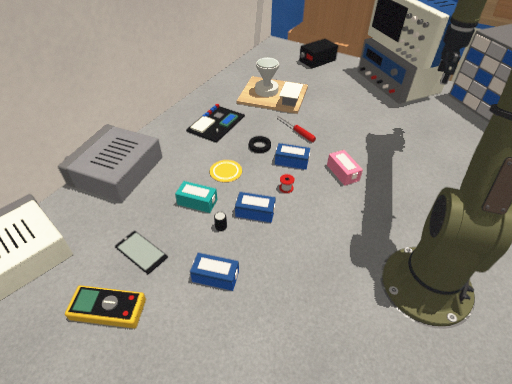

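The scene view shows the blue cases at about (347,195) left, (268,187) middle and (186,175) right. The mat is at (216,227), the capacitor at (296,204), the spool at (228,173), and the turquoise and pink decoys at (271,230) and (195,141).

```bash
python3 - <<'E'
from h import *
seeds={'scene':{'L':(347,195),'M':(268,187),'R':(186,175),'cap':(296,204),'spool':(228,173),'turq':(271,230),'pink':(195,141)},
'side':{'L':(215,271),'M':(255,206),'R':(292,155),'cap':(221,221),'spool':(287,183),'turq':(197,196),'pink':(344,167)}}
for n in seeds:
    c,T=cam(n); P=cloud(c,T)
    hsv=cv2.cvtColor(c['color'],cv2.COLOR_RGB2HSV)
    for k,(u,v) in seeds[n].items():
        m=np.zeros(P.shape[:2],bool); m[v-24:v+25,u-28:u+29]=1
        hgt={'cap':.05,'spool':.041}.get(k,.05)
        q=(m&(abs(P[...,2]-hgt)<.006)&(c['range_z']>0)).astype(np.uint8)
        nl,lab,st,ce=cv2.connectedComponentsWithStats(q)
        i=1+np.argmin([np.hypot(*(ce[j]-(u,v)))-0.1*st[j,4] for j in range(1,nl)])
        pts=P[lab==i]; 
        (cx,cy),(w,h),a=cv2.minAreaRect((pts[:,:2]*1000).astype(np.float32))
        print(n,k,len(pts),'c',round(cx),round(cy),'size',round(w),round(h),'ang',round(a,1),'z',np.round(np.median(pts[:,2]),4))
    yl=cv2.inRange(hsv,(18,110,110),(35,255,255)); u,v=(216,227) if n=='scene' else (226,171)
    m=np.zeros_like(yl); m[v-20:v+20,u-25:u+25]=1; ys,xs=np.where((yl>0)&(m>0))
    g=onplane(c,T,np.c_[xs,ys],.003)[:,:2]; print(n,'mat',np.round((g.min(0)+g.max(0))/2*1000),np.round(np.ptp(g,axis=0)*1000))
E
```

```text
scene L 500 c 477 261 size 115 58 ang 17.6 z 0.0519
scene M 491 c 505 19 size 117 60 ang 19.2 z 0.052
scene R 447 c 518 -248 size 120 61 ang 17.8 z 0.0521
scene cap 91 c 560 119 size 32 32 ang 7.8 z 0.0514
scene spool 109 c 469 -123 size 49 42 ang 19.5 z 0.043
scene turq 652 c 679 75 size 115 58 ang 13.8 z 0.0519
scene pink 343 c 344 -286 size 66 114 ang 57.0 z 0.0524
scene mat [681. -91.] [111. 109.]
side L 931 c 477 262 size 116 61 ang 18.2 z 0.0513
side M 618 c 501 18 size 113 66 ang 19.4 z 0.0502
side R 411 c 513 -247 size 115 66 ang 17.7 z 0.0504
side cap 104 c 558 120 size 31 35 ang 68.0 z 0.0502
side spool 124 c 470 -121 size 46 45 ang 77.2 z 0.0415
side turq 569 c 675 77 size 113 63 ang 13.5 z 0.0503
side pink 456 c 339 -285 size 64 114 ang 55.6 z 0.0506
side mat [682. -91.] [109. 109.]
```

```bash
cat > go.py <<'E'
import sys; from h import *
# usage: go.py x y z yaw_deg  -> turn (deg) and shift (cm) in tool axes
s=r.observe(); Rm=R.from_rotvec(s['ee_rot']); p=np.array(s['position'])
def to(x,y,z,yaw):
    Rt=R.from_matrix(np.array([[np.cos(a:=np.radians(yaw)),np.sin(a),0],[np.sin(a),-np.cos(a),0],[0,0,-1]]))
    return np.round(np.r_[(Rm.inv()*Rt).as_rotvec(degrees=True),Rm.inv().apply(np.array([x,y,z])-p)*100],2).tolist()
if __name__=='__main__':
    a=list(map(float,sys.argv[1:]))
    for i in range(0,len(a),4): print(to(*a[i:i+4]))
    print('t',round(float(s['t']),2),'p',np.round(p,4),'F',np.round(s['wrist_force'],2),'M',np.round(s['ft_torque'],3),'w',round(float(s['grip_width']),4),'ff',round(float(s['finger_force']),1),'q',np.round(s['qpos'],2))
E
python3 go.py .5 -.25 .25 18 .55 0 .25 18 .477 .261 .25 18
```

```text
[-0.06, 0.0, -2.48, 41.49, -27.51, 5.35]
[-0.06, 0.0, -2.48, 53.0, -50.26, 5.38]
[-0.06, 0.0, -2.48, 52.95, -77.36, 5.41]
t 0.2 p [ 0.1738 -0.6261  0.3032] F [-0.45  0.   -0.32] M [ 0.013  0.061 -0.018] w 0.0857 ff 0.0 q [ 1.31  0.32 -0.07  1.45  0.02  1.37 -0.06]
```

Emit:
{"op": "servo_tool", "data": {
  "deltas": [
    [0,0,-2.5,41.5,-27.5,5.3,1],
    [0,0,-2.5,41.5,-27.5,5.3,1],
    [0,0,-2.5,41.5,-27.5,5.3,1],
    [0,0,-2.5,41.5,-27.5,5.3,1],
    [0,0,-2.5,41.5,-27.5,5.3,1],
    [0,0,-2.5,41.5,-27.5,5.3,1],
    [0,0,-2.5,41.5,-27.5,5.3,1],
    [0,0,-2.5,53,-50,5.3,1]
  ],
  "grip_force": 80
}}

```text
t: 0.87
position: [0.3833, -0.3678, 0.2704]
ee_rot: [3.103, 0.493, 0.001]
wrist_force: [0.7, -0.7, -0.3]
grip_width: 0.0854
finger_force: 0.0
```

```bash
python3 go.py .52 -.15 .25 18 .55 0.1 .25 18 .477 .261 .25 18
```

```text
[0.01, -0.04, 0.06, 19.75, -16.47, 2.05]
[0.01, -0.04, 0.06, 30.35, -39.31, 2.05]
[0.01, -0.04, 0.06, 28.4, -56.88, 2.04]
t 0.87 p [ 0.3833 -0.3678  0.2704] F [ 0.7  -0.7  -0.35] M [ 0.017 -0.02   0.022] w 0.0854 ff 0.0 q [ 0.99  0.1  -0.29  1.78  0.03  1.26 -0.57]
```

Emit:
{"op": "servo_tool", "data": {
  "deltas": [
    [0,0,0,19.7,-16.5,2,1],
    [0,0,0,19.7,-16.5,2,1],
    [0,0,0,19.7,-16.5,2,1],
    [0,0,0,19.7,-16.5,2,1],
    [0,0,0,19.7,-16.5,2,1],
    [0,0,0,19.7,-16.5,2,1],
    [0,0,0,30,-39,2,1],
    [0,0,0,30,-39,2,1]
  ]
}}

```text
t: 1.53
position: [0.5247, -0.0737, 0.251]
ee_rot: [-3.102, -0.492, 0.0]
wrist_force: [0.3, 0.7, -0.2]
grip_width: 0.0856
finger_force: 0.0
```

```bash
python3 go.py  .53 0.1 .25 18 .477 .261 .25 18
```

```text
[-0.03, 0.01, 0.01, 5.88, -16.35, 0.11]
[-0.03, 0.01, 0.01, 5.81, -33.3, 0.12]
t 1.53 p [ 0.5247 -0.0737  0.251 ] F [ 0.31  0.67 -0.19] M [ 0.007 -0.054  0.017] w 0.0856 ff 0.0 q [ 0.61  0.14 -0.56  1.8   0.08  1.23 -1.23]
```

Emit:
{"op": "servo_tool", "data": {
  "deltas": [
    [0,0,0,5.8,-33.3,0,1],
    [0,0,0,5.8,-33.3,0,1],
    [0,0,0,5.8,-33.3,0,1],
    [0,0,0,5.8,-33.3,0,1],
    [0,0,0,5.8,-33.3,0,1],
    [0,0,0,5.8,-33.3,0,1],
    [0,0,0,5.8,-33.3,0,1],
    [0,0,0,5.8,-33.3,0,1]
  ]
}}

```text
t: 2.2
position: [0.4764, 0.2561, 0.2516]
ee_rot: [3.102, 0.491, 0.001]
wrist_force: [1.4, -0.3, 0.2]
grip_width: 0.0854
finger_force: 0.0
```

Emit:
{"op": "servo_tool", "data": {
  "deltas": [
    [0,0,0,0,-2,0,1],
    [0,0,0,0,-2,0,1],
    [0,0,0,0,-2,0,1]
  ]
}}

```text
t: 2.45
position: [0.47, 0.2748, 0.2512]
ee_rot: [-3.102, -0.498, 0.001]
wrist_force: [0.9, -0.4, -0.6]
grip_width: 0.0855
finger_force: 0.0
```

```bash
cat > wr.py <<'E'
import sys; from h import *
c,T=cam('wrist'); cv2.imwrite('pics/'+sys.argv[1]+'.png',c['color'][...,::-1]); P=cloud(c,T)
hsv=cv2.cvtColor(c['color'],cv2.COLOR_RGB2HSV)
q=((abs(P[...,2]-.05)<.006)&(c['range_z']>0)).astype(np.uint8)
nl,lab,st,ce=cv2.connectedComponentsWithStats(q)
for i in range(1,nl):
    if st[i,4]>800:
        pts=P[lab==i]; (cx,cy),(w,h),a=cv2.minAreaRect((pts[:,:2]*1000).astype(np.float32))
        print(st[i],'c',round(cx),round(cy),'size',round(w),round(h),'ang',round(a,1),'z',np.round(np.median(pts[:,2]),4))
E
python3 wr.py w1; python3 go.py .477 .261 .2 18 .477 .261 .085 18
```

```text
[ 236  114   70  122 7753] c 477 262 size 116 60 ang 17.9 z 0.0507
[ 429  126   40   38 1170] c 558 120 size 34 33 ang 87.1 z 0.0509
[ 466  173   46  107 3515] c 496 33 size 115 46 ang 28.7 z 0.0508
[0.05, 0.03, 0.05, 0.21, 1.33, 5.11]
[0.05, 0.03, 0.05, 0.22, 1.32, 16.61]
t 2.5 p [0.4709 0.2731 0.251 ] F [ 0.53  0.18 -0.01] M [ 0.015 -0.034  0.02 ] w 0.0853 ff 0.0 q [ 0.17  0.21 -0.83  1.76  0.17  1.24 -1.96]
```

Emit:
{"op": "servo_tool", "data": {
  "deltas": [
    [0,0,0,0.2,1.25,3,1],
    [0,0,0,0.2,1.25,6,1],
    [0,0,0,0.2,1.25,9,1],
    [0,0,0,0.2,1.25,12,1],
    [0,0,0,0.2,1.25,14.5,1],
    [0,0,0,0.2,1.25,16,1],
    [0,0,0,0.2,1.25,16.6,1],
    [0,0,0,0.2,1.25,16.6,1]
  ]
}}

```text
t: 3.17
position: [0.4765, 0.2598, 0.0838]
ee_rot: [3.102, 0.488, -0.005]
wrist_force: [0.0, -0.4, -0.3]
grip_width: 0.0857
finger_force: 0.0
```

Emit:
{"op": "servo_tool", "data": {
  "deltas": [
    [0,0,0,0,0,0,-1],
    [0,0,0,0,0,0,-1],
    [0,0,0,0,0,0,-1],
    [0,0,0,0,0,0,-1],
    [0,0,0,0,0,0,-1],
    [0,0,0,0,0,0,-1],
    [0,0,0,0,0,0,-1],
    [0,0,0,0,0,0,-1]
  ],
  "grip_force": 80
}}

```text
t: 3.83
position: [0.478, 0.2625, 0.0872]
ee_rot: [3.103, 0.491, 0.005]
wrist_force: [0.7, -1.3, 6.9]
grip_width: 0.059
finger_force: 87.8
```

```bash
python3 go.py .477 .261 .085 18
```

```text
[0.03, -0.19, -0.01, -0.14, 0.11, 0.21]
t 3.83 p [0.478  0.2625 0.0872] F [ 0.73 -1.3   6.89] M [-0.234  0.029 -0.081] w 0.059 ff 87.8 q [ 0.09  0.42 -0.75  1.91  0.35  0.94 -2.08]
```

Emit:
{"op": "servo_tool", "data": {
  "deltas": [
    [0,0,0,0,0,-1,-1],
    [0,0,0,0,0,-3,-1],
    [0,0,0,0,0,-5,-1],
    [0,0,0,0,0,-7,-1],
    [0,0,0,0,0,-9,-1],
    [0,0,0,0,0,-10,-1],
    [0,0,0,0,0,-10,-1],
    [0,0,0,0,0,-10,-1]
  ]
}}

```text
t: 4.5
position: [0.4765, 0.2619, 0.1852]
ee_rot: [3.102, 0.492, 0.0]
wrist_force: [-0.3, 0.2, -3.8]
grip_width: 0.059
finger_force: 86.7
```

Emit:
{"op": "servo_tool", "data": {
  "deltas": [
    [0,5,0,0,0,0,-1],
    [0,11,0,0,0,0,-1],
    [0,17,0,0,0,0,-1],
    [0,22,0,0,0,0,-1],
    [0,22,0,0,0,0,-1],
    [0,22,0,0,0,0,-1],
    [0,22,0,0,0,0,-1],
    [0,22,0,0,0,0,-1]
  ]
}}

```text
t: 5.17
position: [0.4774, 0.2625, 0.1854]
ee_rot: [-2.989, -0.473, -0.578]
wrist_force: [0.5, 0.2, -3.5]
grip_width: 0.0588
finger_force: 87.1
```

Emit:
{"op": "servo_tool", "data": {
  "deltas": [
    [0,0,0,0,0,0,-1],
    [0,-5,0,0,0,0,-1],
    [0,-11,0,0,0,0,-1],
    [0,-17,0,0,0,0,-1],
    [0,-22,0,0,0,0,-1],
    [0,-22,0,0,0,0,-1],
    [0,-22,0,0,0,0,-1],
    [0,-22,0,0,0,0,-1]
  ]
}}

```text
t: 5.83
position: [0.4764, 0.2625, 0.1849]
ee_rot: [-3.102, -0.492, -0.001]
wrist_force: [-1.1, 0.0, -2.9]
grip_width: 0.0588
finger_force: 87.3
```

```bash
python3 go.py .477 .262 .185 18; sleep 0; python3 - <<'E'
from h import *
s=r.observe(); print(R.from_rotvec(s['ee_rot']).inv().apply(s['ft_torque']).round(3))
E
```

```text
[-0.04, -0.04, 0.04, 0.04, 0.06, -0.01]
t 5.83 p [0.4764 0.2625 0.1849] F [-1.15  0.   -2.93] M [-0.028  0.058 -0.   ] w 0.0588 ff 87.3 q [ 0.17  0.28 -0.82  1.84  0.23  1.12 -1.99]
[-0.009 -0.064  0.   ]
```

```bash
cat > mom.py <<'E'
from h import *
A=[]
for i in range(16):
    r.read_camera('wrist'); s=r.observe(); Rm=R.from_rotvec(s['ee_rot']).inv()
    A.append(np.r_[Rm.apply(s['ft_torque']),Rm.apply(s['wrist_force'])])
A=np.array(A)[3:]
print('t',s['t'],'M,F tool mean',A.mean(0).round(4),'se',(A.std(0)/len(A)**.5).round(4))
E
python3 mom.py
```

```text
t 6.6333 M,F tool mean [-3.9000e-03  1.2600e-02  4.0000e-04 -2.2120e-01 -2.2480e-01  2.9098e+00] se [0.0061 0.0066 0.0067 0.1297 0.104  0.1427]
```

Emit:
{"op": "servo_tool", "data": {
  "deltas": [
    [0,-5,0,0,0,0,-1],
    [0,-11,0,0,0,0,-1],
    [0,-17,0,0,0,0,-1],
    [0,-22,0,0,0,0,-1],
    [0,-22,0,0,0,0,-1],
    [0,-22,0,0,0,0,-1],
    [0,-22,0,0,0,0,-1],
    [0,-22,0,0,0,0,-1]
  ]
}}

```text
t: 7.3
position: [0.4762, 0.2623, 0.1859]
ee_rot: [2.989, 0.475, -0.577]
wrist_force: [-0.6, -0.9, -3.0]
grip_width: 0.059
finger_force: 87.3
```

Emit:
{"op": "servo_tool", "data": {
  "deltas": [
    [0,0,0,0,0,0,-1],
    [0,5,0,0,0,0,-1],
    [0,11,0,0,0,0,-1],
    [0,17,0,0,0,0,-1],
    [0,22,0,0,0,0,-1],
    [0,22,0,0,0,0,-1],
    [0,22,0,0,0,0,-1],
    [0,22,0,0,0,0,-1]
  ]
}}

```text
t: 7.97
position: [0.477, 0.2618, 0.1859]
ee_rot: [3.102, 0.491, -0.001]
wrist_force: [1.1, -0.4, -2.5]
grip_width: 0.0589
finger_force: 87.4
```

```bash
python3 mom.py; python3 go.py .477 .262 .0855 18
```

```text
t 8.7667 M,F tool mean [-2.6000e-03  2.9000e-03  1.9000e-02  2.9600e-02  8.8000e-03  3.1367e+00] se [0.0061 0.0061 0.0084 0.0863 0.1707 0.1344]
[0.01, 0.0, 0.01, 0.03, 0.02, 9.98]
t 8.77 p [0.4766 0.2621 0.1853] F [-0.34  0.87 -3.05] M [-0.007 -0.037 -0.068] w 0.0585 ff 87.4 q [ 0.18  0.29 -0.83  1.84  0.23  1.12 -1.99]
```

Emit:
{"op": "servo_tool", "data": {
  "deltas": [
    [0,0,0,0,0,1.5,-1],
    [0,0,0,0,0,3.5,-1],
    [0,0,0,0,0,5.5,-1],
    [0,0,0,0,0,7.5,-1],
    [0,0,0,0,0,8.8,-1],
    [0,0,0,0,0,9.4,-1],
    [0,0,0,0,0,9.7,-1],
    [0,0,0,0,0,9.8,-1]
  ]
}}

```text
t: 9.43
position: [0.4768, 0.2624, 0.0874]
ee_rot: [-3.103, -0.492, -0.0]
wrist_force: [-0.2, 0.3, -2.7]
grip_width: 0.0591
finger_force: 87.6
```

Emit:
{"op": "servo_tool", "data": {
  "deltas": [
    [0,0,0,0,0,0,-1],
    [0,0,0,0,0,0,-1]
  ]
}}

```text
t: 9.6
position: [0.4773, 0.2626, 0.0883]
ee_rot: [-3.103, -0.492, -0.003]
wrist_force: [0.0, -0.6, -3.2]
grip_width: 0.0589
finger_force: 87.6
```

Emit:
{"op": "servo_tool", "data": {
  "deltas": [
    [0,0,0,0,0,0.1,-1],
    [0,0,0,0,0,0.2,-1],
    [0,0,0,0,0,0.25,-1],
    [0,0,0,0,0,0.25,-1],
    [0,0,0,0,0,0.25,-1]
  ]
}}

```text
t: 10.02
position: [0.4773, 0.2626, 0.0871]
ee_rot: [3.102, 0.491, 0.003]
wrist_force: [-4.5, -2.8, 11.2]
grip_width: 0.0589
finger_force: 89.3
```

Emit:
{"op": "servo_tool", "data": {
  "deltas": [
    [0,0,0,0,0,0,1],
    [0,0,0,0,0,0,1],
    [0,0,0,0,0,0,1],
    [0,0,0,0,0,0,1],
    [0,0,0,0,0,0,1],
    [0,0,0,0,0,0,1]
  ]
}}

```text
t: 10.52
position: [0.4766, 0.2622, 0.0847]
ee_rot: [3.103, 0.492, -0.0]
wrist_force: [0.1, -0.1, 0.4]
grip_width: 0.0852
finger_force: 0.0
```

Emit:
{"op": "servo_tool", "data": {
  "deltas": [
    [0,0,0,0,0,-2,1],
    [0,0,0,0,0,-5,1],
    [0,0,0,0,0,-8,1],
    [0,0,0,0,0,-11,1],
    [0,0,0,0,0,-14,1],
    [0,0,0,0,0,-16,1],
    [0,0,0,0,0,-16,1],
    [0,0,0,0,0,-16,1]
  ]
}}

```text
t: 11.18
position: [0.4771, 0.2624, 0.2459]
ee_rot: [3.103, 0.492, 0.004]
wrist_force: [-1.0, -0.2, -1.3]
grip_width: 0.0854
finger_force: 0.0
```

```bash
python3 wr.py w2; python3 go.py .503 .018 .24 19.2
```

```text
[491  20  21  77 826] c 644 98 size 61 15 ang 27.2 z 0.0496
[ 218  119   70  123 7908] c 476 263 size 116 60 ang 17.9 z 0.0506
[ 415  129   42   40 1223] c 558 119 size 33 34 ang 84.1 z 0.0509
[ 456  177   56  108 4701] c 503 22 size 113 58 ang 20.5 z 0.0508
[0.03, 0.01, -1.19, -5.02, 24.02, 0.46]
t 11.23 p [0.4765 0.2619 0.2445] F [-0.17 -0.45 -0.34] M [-0.006  0.006 -0.028] w 0.0851 ff 0.0 q [ 0.21  0.22 -0.85  1.77  0.18  1.23 -1.95]
```

Left case is quiet and back in place. Next is the middle case.

Emit:
{"op": "servo_tool", "data": {
  "deltas": [
    [0,0,-1.2,-5,24,0.4,1],
    [0,0,-1.2,-5,24,0.4,1],
    [0,0,-1.2,-5,24,0.4,1],
    [0,0,-1.2,-5,24,0.4,1],
    [0,0,-1.2,-5,24,0.4,1],
    [0,0,-1.2,-5,24,0.4,1],
    [0,0,-1.2,-5,24,0.4,1],
    [0,0,-1.2,-5,24,0.4,1]
  ]
}}

```text
t: 11.9
position: [0.5025, 0.0155, 0.2389]
ee_rot: [-3.098, -0.515, 0.005]
wrist_force: [-0.0, 0.5, -0.1]
grip_width: 0.0858
finger_force: 0.0
```

```bash
python3 wr.py w3; python3 go.py .503 .018 .0855 19.2
```

```text
[ 208    0   82   29 1967] c 629 64 size 19 61 ang 18.8 z 0.0504
[ 134   60   43   46 1482] c 559 118 size 33 33 ang 5.0 z 0.0508
[   0   82   22  105 1109] c 475 231 size 90 16 ang 7.9 z 0.0495
[ 215  117   72  126 8365] c 502 18 size 116 60 ang 19.1 z 0.0506
[ 467  204   45  102 3141] c 504 -230 size 117 43 ang 33.4 z 0.0507
[-0.1, 0.14, -0.1, 0.08, 0.03, 15.38]
t 11.95 p [0.5026 0.0179 0.2393] F [-0.58  0.3  -0.19] M [-0.024 -0.021 -0.012] w 0.085 ff 0.0 q [ 0.57  0.1  -0.69  1.87  0.06  1.2  -1.38]
```

Emit:
{"op": "servo_tool", "data": {
  "deltas": [
    [0,0,0,0,0,3,1],
    [0,0,0,0,0,6,1],
    [0,0,0,0,0,9,1],
    [0,0,0,0,0,12,1],
    [0,0,0,0,0,14,1],
    [0,0,0,0,0,15,1],
    [0,0,0,0,0,15.3,1],
    [0,0,0,0,0,15.3,1]
  ]
}}

```text
t: 12.62
position: [0.503, 0.0198, 0.0874]
ee_rot: [-3.096, -0.527, 0.002]
wrist_force: [1.1, -0.2, 0.0]
grip_width: 0.0853
finger_force: 0.0
```

Emit:
{"op": "servo_tool", "data": {
  "deltas": [
    [0,0,0,0,0,0,-1],
    [0,0,0,0,0,0,-1],
    [0,0,0,0,0,0,-1],
    [0,0,0,0,0,0,-1],
    [0,0,0,0,0,0,-1],
    [0,0,0,0,0,0,-1],
    [0,0,0,0,0,0,-1]
  ]
}}

```text
t: 13.2
position: [0.5048, 0.0185, 0.0897]
ee_rot: [3.096, 0.524, 0.005]
wrist_force: [-1.5, 0.6, 5.5]
grip_width: 0.0588
finger_force: 87.9
```

Emit:
{"op": "servo_tool", "data": {
  "deltas": [
    [0,0,0,0,0,-1,-1],
    [0,0,0,0,0,-3,-1],
    [0,0,0,0,0,-5,-1],
    [0,0,0,0,0,-7,-1],
    [0,0,0,0,0,-9,-1],
    [0,0,0,0,0,-10,-1],
    [0,0,0,0,0,-10,-1],
    [0,0,0,0,0,-10,-1]
  ]
}}

```text
t: 13.87
position: [0.503, 0.0182, 0.1877]
ee_rot: [3.097, 0.524, -0.0]
wrist_force: [-0.1, 0.6, -5.5]
grip_width: 0.0587
finger_force: 87.9
```

Emit:
{"op": "servo_tool", "data": {
  "deltas": [
    [0,5,0,0,0,0,-1],
    [0,11,0,0,0,0,-1],
    [0,17,0,0,0,0,-1],
    [0,22,0,0,0,0,-1],
    [0,22,0,0,0,0,-1],
    [0,22,0,0,0,0,-1],
    [0,22,0,0,0,0,-1],
    [0,22,0,0,0,0,-1]
  ]
}}

```text
t: 14.53
position: [0.504, 0.0191, 0.1879]
ee_rot: [-2.98, -0.506, -0.577]
wrist_force: [0.6, -1.2, -4.9]
grip_width: 0.0588
finger_force: 88.2
```

Emit:
{"op": "servo_tool", "data": {
  "deltas": [
    [0,0,0,0,0,0,-1],
    [0,-5,0,0,0,0,-1],
    [0,-11,0,0,0,0,-1],
    [0,-17,0,0,0,0,-1],
    [0,-22,0,0,0,0,-1],
    [0,-22,0,0,0,0,-1],
    [0,-22,0,0,0,0,-1],
    [0,-22,0,0,0,0,-1]
  ]
}}

```text
t: 15.2
position: [0.5033, 0.0187, 0.1874]
ee_rot: [-3.096, -0.524, -0.002]
wrist_force: [-0.4, -0.1, -4.6]
grip_width: 0.0586
finger_force: 88.2
```

```bash
python3 mom.py
```

```text
t 16.0 M,F tool mean [0.0105 0.0468 0.0088 0.1968 0.022  5.08  ] se [0.0077 0.0093 0.0081 0.148  0.1403 0.1423]
```

Emit:
{"op": "servo_tool", "data": {
  "deltas": [
    [0,-5,0,0,0,0,-1],
    [0,-11,0,0,0,0,-1],
    [0,-17,0,0,0,0,-1],
    [0,-22,0,0,0,0,-1],
    [0,-22,0,0,0,0,-1],
    [0,-22,0,0,0,0,-1],
    [0,-22,0,0,0,0,-1],
    [0,-22,0,0,0,0,-1]
  ]
}}

```text
t: 16.67
position: [0.5031, 0.0182, 0.1883]
ee_rot: [2.981, 0.504, -0.576]
wrist_force: [-0.4, -0.7, -5.8]
grip_width: 0.0585
finger_force: 89.1
```

Emit:
{"op": "servo_tool", "data": {
  "deltas": [
    [0,0,0,0,0,0,-1],
    [0,5,0,0,0,0,-1],
    [0,11,0,0,0,0,-1],
    [0,17,0,0,0,0,-1],
    [0,22,0,0,0,0,-1],
    [0,22,0,0,0,0,-1],
    [0,22,0,0,0,0,-1],
    [0,22,0,0,0,0,-1]
  ]
}}

```text
t: 17.33
position: [0.5033, 0.0181, 0.1883]
ee_rot: [3.096, 0.523, -0.002]
wrist_force: [0.9, 0.4, -4.0]
grip_width: 0.0585
finger_force: 89.1
```

```bash
python3 mom.py; python3 go.py .503 .018 .086 19.2
```

```text
t 18.1333 M,F tool mean [ 0.0091 -0.0303  0.0067 -0.1274 -0.0913  5.301 ] se [0.0059 0.013  0.0049 0.1708 0.1882 0.1097]
[0.01, 0.0, 0.01, -0.04, 0.03, 10.19]
t 18.13 p [0.5033 0.0184 0.1879] F [-0.08  1.14 -5.74] M [-0.03   0.064 -0.026] w 0.0586 ff 89.1 q [ 0.61  0.16 -0.75  1.93  0.13  1.1  -1.43]
```

The middle moment swings from +0.047 to −0.030 N m, so the middle case seems to rattle. I'll set it down and test the right case.

Emit:
{"op": "servo_tool", "data": {
  "deltas": [
    [0,0,0,0,0,1.5,-1],
    [0,0,0,0,0,3.5,-1],
    [0,0,0,0,0,5.5,-1],
    [0,0,0,0,0,7.5,-1],
    [0,0,0,0,0,8.8,-1],
    [0,0,0,0,0,9.4,-1],
    [0,0,0,0,0,9.7,-1],
    [0,0,0,0,0,9.8,-1]
  ]
}}

```text
t: 18.8
position: [0.5036, 0.0185, 0.0901]
ee_rot: [-3.097, -0.524, -0.0]
wrist_force: [-0.7, -0.1, -4.8]
grip_width: 0.0588
finger_force: 89.2
```

Emit:
{"op": "servo_tool", "data": {
  "deltas": [
    [0,0,0,0,0,0.1,-1],
    [0,0,0,0,0,0.2,-1],
    [0,0,0,0,0,0.2,-1],
    [0,0,0,0,0,0.2,-1],
    [0,0,0,0,0,0.2,-1]
  ]
}}

```text
t: 19.22
position: [0.5041, 0.0186, 0.0897]
ee_rot: [3.096, 0.524, 0.002]
wrist_force: [-4.3, -0.1, 6.7]
grip_width: 0.0583
finger_force: 90.2
```

Emit:
{"op": "servo_tool", "data": {
  "deltas": [
    [0,0,0,0,0,0,1],
    [0,0,0,0,0,0,1],
    [0,0,0,0,0,0,1],
    [0,0,0,0,0,0,1],
    [0,0,0,0,0,0,1],
    [0,0,0,0,0,0,1]
  ]
}}

```text
t: 19.72
position: [0.5035, 0.0184, 0.0879]
ee_rot: [3.097, 0.524, 0.0]
wrist_force: [0.1, -0.4, -0.5]
grip_width: 0.0851
finger_force: 0.0
```

Emit:
{"op": "servo_tool", "data": {
  "deltas": [
    [0,0,0,0,0,-2,1],
    [0,0,0,0,0,-5,1],
    [0,0,0,0,0,-8,1],
    [0,0,0,0,0,-11,1],
    [0,0,0,0,0,-14,1],
    [0,0,0,0,0,-15.5,1],
    [0,0,0,0,0,-15.5,1]
  ]
}}

```text
t: 20.3
position: [0.5054, 0.0188, 0.2468]
ee_rot: [3.095, 0.524, 0.011]
wrist_force: [0.7, -0.8, -0.2]
grip_width: 0.0855
finger_force: 0.0
```

```bash
python3 wr.py w4; python3 go.py .515 -.247 .24 17.8
```

```text
[ 212    0   80   39 2669] c 633 64 size 27 62 ang 19.2 z 0.0506
[   0   63   28  127 2156] c 481 235 size 114 26 ang 5.2 z 0.0498
[ 140   68   42   44 1371] c 559 118 size 33 33 ang 88.3 z 0.0508
[ 217  123   70  122 7814] c 502 19 size 116 60 ang 19.1 z 0.0506
[ 461  206   51  101 3694] c 514 -244 size 112 55 ang 18.6 z 0.0508
[0.13, -0.2, 1.4, -7.73, 25.42, 0.49]
t 20.35 p [0.5044 0.0185 0.2446] F [ 0.52  0.34 -1.02] M [0.022 0.035 0.044] w 0.0854 ff 0.0 q [ 0.64  0.1  -0.77  1.86  0.07  1.2  -1.38]
```

Emit:
{"op": "servo_tool", "data": {
  "deltas": [
    [0,0,1.4,-7.7,25.4,0.4,1],
    [0,0,1.4,-7.7,25.4,0.4,1],
    [0,0,1.4,-7.7,25.4,0.4,1],
    [0,0,1.4,-7.7,25.4,0.4,1],
    [0,0,1.4,-7.7,25.4,0.4,1],
    [0,0,1.4,-7.7,25.4,0.4,1],
    [0,0,1.4,-7.7,25.4,0.4,1],
    [0,0,1.4,-7.7,25.4,0.4,1]
  ]
}}

```text
t: 21.02
position: [0.5121, -0.2525, 0.2363]
ee_rot: [-3.105, -0.473, 0.005]
wrist_force: [-0.9, -0.2, -0.3]
grip_width: 0.0857
finger_force: 0.0
```

```bash
python3 wr.py w5; python3 go.py .515 -.247 .086 17.8
```

```text
[ 215  114   73  128 8581] c 514 -249 size 116 60 ang 17.3 z 0.0506
[ 181  297  116   61 3309] c 345 -285 size 61 115 ang 49.0 z 0.0504
[-0.16, 0.12, -0.24, 0.28, -0.06, 15.06]
t 21.07 p [ 0.513  -0.2487  0.2366] F [-0.07  0.48  0.13] M [ 0.101  0.006 -0.08 ] w 0.0855 ff 0.0 q [ 0.9   0.24 -0.56  1.72  0.14  1.22 -0.96]
```

Emit:
{"op": "servo_tool", "data": {
  "deltas": [
    [0,0,0,0.1,0,3,1],
    [0,0,0,0.1,0,6,1],
    [0,0,0,0.1,0,9,1],
    [0,0,0,0.1,0,12,1],
    [0,0,0,0.1,0,14,1],
    [0,0,0,0.1,0,14.8,1],
    [0,0,0,0.1,0,15,1],
    [0,0,0,0.1,0,15,1]
  ]
}}

```text
t: 21.73
position: [0.5155, -0.245, 0.0889]
ee_rot: [-3.102, -0.489, 0.0]
wrist_force: [-0.7, -0.5, 0.1]
grip_width: 0.085
finger_force: 0.0
```

Emit:
{"op": "servo_tool", "data": {
  "deltas": [
    [0,0,0,0,0,0,-1],
    [0,0,0,0,0,0,-1],
    [0,0,0,0,0,0,-1],
    [0,0,0,0,0,0,-1],
    [0,0,0,0,0,0,-1],
    [0,0,0,0,0,0,-1],
    [0,0,0,0,0,0,-1]
  ]
}}

```text
t: 22.32
position: [0.5168, -0.2472, 0.0912]
ee_rot: [3.101, 0.486, 0.005]
wrist_force: [0.2, 0.7, 6.5]
grip_width: 0.0586
finger_force: 88.3
```

Emit:
{"op": "servo_tool", "data": {
  "deltas": [
    [0,0,0,0,0,-1,-1],
    [0,0,0,0,0,-3,-1],
    [0,0,0,0,0,-5,-1],
    [0,0,0,0,0,-7,-1],
    [0,0,0,0,0,-9,-1],
    [0,0,0,0,0,-10,-1],
    [0,0,0,0,0,-10,-1],
    [0,0,0,0,0,-10,-1]
  ]
}}

```text
t: 22.98
position: [0.5149, -0.2464, 0.1889]
ee_rot: [3.103, 0.486, -0.0]
wrist_force: [-0.7, 0.1, -3.5]
grip_width: 0.0587
finger_force: 87.3
```

Emit:
{"op": "servo_tool", "data": {
  "deltas": [
    [0,5,0,0,0,0,-1],
    [0,11,0,0,0,0,-1],
    [0,17,0,0,0,0,-1],
    [0,22,0,0,0,0,-1],
    [0,22,0,0,0,0,-1],
    [0,22,0,0,0,0,-1],
    [0,22,0,0,0,0,-1],
    [0,22,0,0,0,0,-1]
  ]
}}

```text
t: 23.65
position: [0.516, -0.2455, 0.1889]
ee_rot: [-2.99, -0.472, -0.579]
wrist_force: [0.1, 0.8, -3.5]
grip_width: 0.0588
finger_force: 87.2
```

Emit:
{"op": "servo_tool", "data": {
  "deltas": [
    [0,0,0,0,0,0,-1],
    [0,-5,0,0,0,0,-1],
    [0,-11,0,0,0,0,-1],
    [0,-17,0,0,0,0,-1],
    [0,-22,0,0,0,0,-1],
    [0,-22,0,0,0,0,-1],
    [0,-22,0,0,0,0,-1],
    [0,-22,0,0,0,0,-1]
  ]
}}

```text
t: 24.32
position: [0.5152, -0.2462, 0.1884]
ee_rot: [-3.103, -0.487, -0.002]
wrist_force: [0.1, 0.4, -3.5]
grip_width: 0.0586
finger_force: 87.2
```

```bash
python3 mom.py
```

```text
t 25.1167 M,F tool mean [ 3.9000e-03  1.5500e-02  1.6000e-02  1.1350e-01 -8.0000e-04  2.7821e+00] se [0.0074 0.0103 0.0072 0.0642 0.1527 0.1871]
```

Emit:
{"op": "servo_tool", "data": {
  "deltas": [
    [0,-5,0,0,0,0,-1],
    [0,-11,0,0,0,0,-1],
    [0,-17,0,0,0,0,-1],
    [0,-22,0,0,0,0,-1],
    [0,-22,0,0,0,0,-1],
    [0,-22,0,0,0,0,-1],
    [0,-22,0,0,0,0,-1],
    [0,-22,0,0,0,0,-1]
  ]
}}

```text
t: 25.78
position: [0.5146, -0.2472, 0.1893]
ee_rot: [2.991, 0.466, -0.579]
wrist_force: [0.5, 0.0, -2.7]
grip_width: 0.059
finger_force: 87.3
```

Emit:
{"op": "servo_tool", "data": {
  "deltas": [
    [0,0,0,0,0,0,-1],
    [0,5,0,0,0,0,-1],
    [0,11,0,0,0,0,-1],
    [0,17,0,0,0,0,-1],
    [0,22,0,0,0,0,-1],
    [0,22,0,0,0,0,-1],
    [0,22,0,0,0,0,-1],
    [0,22,0,0,0,0,-1]
  ]
}}

```text
t: 26.45
position: [0.5151, -0.2466, 0.1893]
ee_rot: [3.103, 0.486, -0.002]
wrist_force: [0.1, -0.4, -3.0]
grip_width: 0.0586
finger_force: 87.2
```

```bash
python3 mom.py; python3 go.py .514 -.249 .086 17.5
```

```text
t 27.25 M,F tool mean [ 9.8000e-03  7.6000e-03  2.7000e-03 -1.8300e-02 -8.8200e-02  2.7723e+00] se [0.0054 0.0087 0.0084 0.1349 0.0962 0.158 ]
[0.01, 0.01, 0.31, -0.18, 0.2, 10.29]
t 27.25 p [ 0.5151 -0.2465  0.1889] F [-0.04  0.22 -2.78] M [-0.003 -0.014 -0.005] w 0.059 ff 87.2 q [ 0.9   0.29 -0.58  1.77  0.18  1.13 -1.  ]
```

The right case is quiet (difference 0.008), so the middle one rattles. Setting the right case back.

Emit:
{"op": "servo_tool", "data": {
  "deltas": [
    [0,0,0,0,0,1.5,-1],
    [0,0,0,0,0,3.5,-1],
    [0,0,0,0,0,5.5,-1],
    [0,0,0,0,0,7.5,-1],
    [0,0,0,0,0,8.8,-1],
    [0,0,0,0,0,9.4,-1],
    [0,0,0,0,0,9.7,-1],
    [0,0,0,0,0,9.8,-1]
  ]
}}

```text
t: 27.92
position: [0.5154, -0.2464, 0.0915]
ee_rot: [3.104, 0.487, -0.0]
wrist_force: [0.0, -0.6, -2.0]
grip_width: 0.0586
finger_force: 87.2
```

Emit:
{"op": "servo_tool", "data": {
  "deltas": [
    [0,0,0,0,0,0.1,-1],
    [0,0,0,0,0,0.2,-1],
    [0,0,0,0,0,0.22,-1],
    [0,0,0,0,0,0.22,-1],
    [0,0,0,0,0,0.22,-1]
  ]
}}

```text
t: 28.33
position: [0.5159, -0.2466, 0.0912]
ee_rot: [3.102, 0.486, 0.001]
wrist_force: [-3.9, 3.0, 9.7]
grip_width: 0.0588
finger_force: 88.7
```

Emit:
{"op": "servo_tool", "data": {
  "deltas": [
    [0,0,0,0,0,0,1],
    [0,0,0,0,0,0,1],
    [0,0,0,0,0,0,1],
    [0,0,0,0,0,0,1],
    [0,0,0,0,0,0,1],
    [0,0,0,0,0,0,1]
  ]
}}

```text
t: 28.83
position: [0.5152, -0.2465, 0.0886]
ee_rot: [3.104, 0.486, 0.0]
wrist_force: [-0.5, 0.2, -0.3]
grip_width: 0.0855
finger_force: 0.0
```

Emit:
{"op": "servo_tool", "data": {
  "deltas": [
    [0,0,0,0,0,-2,1],
    [0,0,0,0,0,-5,1],
    [0,0,0,0,0,-8,1],
    [0,0,0,0,0,-11,1],
    [0,0,0,0,0,-14,1],
    [0,0,0,0,0,-15.5,1],
    [0,0,0,0,0,-15.5,1]
  ]
}}

```text
t: 29.42
position: [0.5172, -0.247, 0.2481]
ee_rot: [3.099, 0.486, 0.009]
wrist_force: [0.7, 0.1, 0.4]
grip_width: 0.0855
finger_force: 0.0
```

```bash
python3 wr.py w6; python3 go.py .502 .0185 .24 19.1
```

```text
[ 216  123   70  121 7693] c 514 -246 size 116 60 ang 17.8 z 0.0506
[ 184  297  112   60 3226] c 344 -287 size 61 115 ang 52.3 z 0.0504
[0.19, -0.15, -1.29, 6.76, -25.69, 0.5]
t 29.47 p [ 0.5162 -0.2468  0.2457] F [ 1.17 -0.22 -0.43] M [-0.022  0.009 -0.001] w 0.0854 ff 0.0 q [ 0.92  0.24 -0.59  1.71  0.14  1.23 -0.97]
```

Emit:
{"op": "servo_tool", "data": {
  "deltas": [
    [0,0,-1.3,6.8,-25.7,0.4,1],
    [0,0,-1.3,6.8,-25.7,0.4,1],
    [0,0,-1.3,6.8,-25.7,0.4,1],
    [0,0,-1.3,6.8,-25.7,0.4,1],
    [0,0,-1.3,6.8,-25.7,0.4,1],
    [0,0,-1.3,6.8,-25.7,0.4,1],
    [0,0,-1.3,6.8,-25.7,0.4,1],
    [0,0,-1.3,6.8,-25.7,0.4,1]
  ]
}}

```text
t: 30.13
position: [0.4999, 0.0248, 0.2384]
ee_rot: [-3.094, -0.535, 0.003]
wrist_force: [-0.3, 0.1, -0.7]
grip_width: 0.0857
finger_force: 0.0
```

```bash
python3 wr.py w7; python3 go.py .502 .0185 .086 19.1
```

```text
[ 223    0   82   30 2082] c 630 64 size 20 61 ang 19.7 z 0.0505
[   0   53   30  133 2505] c 481 235 size 116 28 ang 4.9 z 0.05
[ 148   60   43   46 1484] c 558 118 size 33 33 ang 5.4 z 0.0508
[ 227  118   72  126 8368] c 502 19 size 116 60 ang 19.1 z 0.0507
[ 472  209   40  101 2594] c 502 -225 size 114 39 ang 33.5 z 0.0506
[-0.05, 0.11, 0.31, 0.1, 0.35, 15.23]
t 30.18 p [0.5003 0.0214 0.2384] F [-0.18 -1.02  0.85] M [-0.063 -0.002 -0.022] w 0.0856 ff 0.0 q [ 0.67  0.1  -0.8   1.88  0.08  1.2  -1.39]
```

Emit:
{"op": "servo_tool", "data": {
  "deltas": [
    [0,0,0,0.1,0.15,3,1],
    [0,0,0,0.1,0.15,6,1],
    [0,0,0,0.1,0.15,9,1],
    [0,0,0,0.1,0.15,12,1],
    [0,0,0,0.1,0.15,14,1],
    [0,0,0,0.1,0.15,15,1],
    [0,0,0,0.1,0.15,15.3,1],
    [0,0,0,0.1,0.15,15.3,1]
  ]
}}

```text
t: 30.85
position: [0.5024, 0.017, 0.0859]
ee_rot: [-3.098, -0.519, 0.003]
wrist_force: [0.7, 0.3, 0.4]
grip_width: 0.0853
finger_force: 0.0
```

Emit:
{"op": "servo_tool", "data": {
  "deltas": [
    [0,0,0,0,0,0,-1],
    [0,0,0,0,0,0,-1],
    [0,0,0,0,0,0,-1],
    [0,0,0,0,0,0,-1],
    [0,0,0,0,0,0,-1],
    [0,0,0,0,0,0,-1],
    [0,0,0,0,0,0,-1]
  ]
}}

```text
t: 31.43
position: [0.5041, 0.018, 0.0884]
ee_rot: [3.097, 0.521, 0.005]
wrist_force: [-0.0, -0.6, 5.6]
grip_width: 0.0588
finger_force: 88.0
```

Emit:
{"op": "servo_tool", "data": {
  "deltas": [
    [0,0,0,0,0,-1,-1],
    [0,0,0,0,0,-3,-1],
    [0,0,0,0,0,-5,-1],
    [0,0,0,0,0,-7,-1],
    [0,0,0,0,0,-9,-1],
    [0,0,0,0,0,-11,-1],
    [0,0,0,0,0,-12,-1],
    [0,0,0,0,0,-12,-1]
  ]
}}

```text
t: 32.1
position: [0.5036, 0.0181, 0.2089]
ee_rot: [3.096, 0.521, 0.006]
wrist_force: [0.4, -0.6, -5.5]
grip_width: 0.059
finger_force: 87.9
```

```bash
python3 go.py .681 -.091 .207 19.1
```

```text
[0.15, -0.19, 0.01, 13.19, 16.11, 0.27]
t 32.1 p [0.5036 0.0181 0.2089] F [ 0.44 -0.56 -5.49] M [-0.007 -0.049 -0.04 ] w 0.059 ff 87.9 q [ 0.66  0.14 -0.8   1.91  0.11  1.13 -1.42]
```

Emit:
{"op": "servo_tool", "data": {
  "deltas": [
    [0,0,0,1.3,1.6,0,-1],
    [0,0,0,3.3,4,0,-1],
    [0,0,0,5.3,6.4,0,-1],
    [0,0,0,7.3,8.8,0,-1],
    [0,0,0,9.3,11.2,0,-1],
    [0,0,0,11.3,13.6,0,-1],
    [0,0,0,12.6,15.3,0,-1],
    [0,0,0,13.2,16.1,0,-1]
  ]
}}

```text
t: 32.77
position: [0.6813, -0.0941, 0.2034]
ee_rot: [-3.099, -0.517, 0.004]
wrist_force: [0.2, -1.0, -4.5]
grip_width: 0.0586
finger_force: 88.2
```

Emit:
{"op": "servo_tool", "data": {
  "deltas": [
    [0,0,0,0,0,0,-1],
    [0,0,0,0,0,0,-1],
    [0,0,0,0,0,0,-1],
    [0,0,0,0,0,0,-1],
    [0,0,0,0,0,0,-1],
    [0,0,0,0,0,0,-1],
    [0,0,0,0,0,0,-1],
    [0,0,0,0,0,0,-1]
  ]
}}

```text
t: 33.43
position: [0.68, -0.0909, 0.2069]
ee_rot: [3.097, 0.522, 0.0]
wrist_force: [1.3, -0.8, -4.3]
grip_width: 0.059
finger_force: 88.7
```

```bash
python3 mom.py; python3 go.py .681 -.091 .207 19.1; python3 - <<'E'
from h import *
for n in('scene','side'):
    c,T=cam(n); cv2.imwrite(f'pics/end_{n}.png',c['color'][...,::-1])
E
```

```text
t 34.2333 M,F tool mean [ 3.9000e-03 -3.2900e-02  8.0000e-03 -2.6500e-02  2.4100e-02  5.3266e+00] se [0.0062 0.0041 0.0111 0.1289 0.0979 0.1526]
[0.0, 0.0, 0.02, 0.08, 0.04, -0.03]
t 34.23 p [ 0.6802 -0.0909  0.2067] F [ 0.4   0.32 -5.77] M [-0.038  0.025  0.018] w 0.0589 ff 88.7 q [ 0.58  0.54 -0.68  1.45  0.35  1.27 -1.37]
```

View pics/end_side.png

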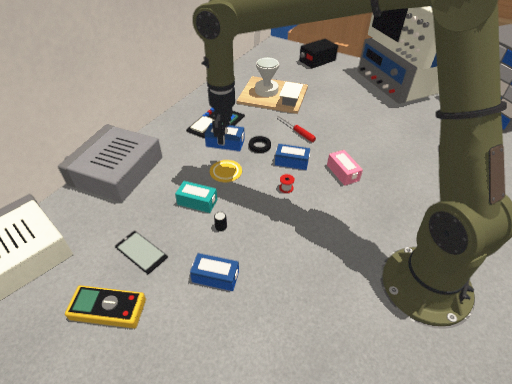

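The side view shows the middle case held level above the mat, with the case at about (226,137) and the mat at (226,171). The left case (215,271) and right case (292,155) are back in place, and the bystanders have not moved.

```bash
python3 -c "from bench import r; print(r.job_done())"
```

```text
the job is handed in; nothing more can be done
None
```

The middle case is the one that rattles: I handed the job in with it held level about 12 cm above the mat's centre, both quiet cases back in their places and the bystanders unmoved in the last camera view; the hand-in returned no verdict.

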